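# Shut the slide box and stack the cases on it

## Task

Shut the lid of the open grey slide box, leaving the box where it stands. Then stack the two closed grey cases on its lid in one neat column: first the larger case on the slide box, then the smaller case on the larger, each lying flat, centred on the one below and with its long sides parallel to the long sides of the one below. Leave the beaker, timer and tape roll where they are.

Things in the scene. Friction and masses are not known exactly. Their poses are not given: they have to be found in the camera images.
- slide_box: grey microscope-slide box, 67 mm (its x) by 98 mm (its y) by 36 mm high when shut, 0.3 to 0.65 kg, loose on the table; origin on its underside, z up. Its footprint runs from x -31 to +36 mm and y -49 to +49 mm; a small lip (24 mm long, 5 mm out) stands off the lid's front (-x) edge. The lid is hinged along y at the back, at x +38 mm, z 24 mm; the lid takes up z 24 to 36 mm when shut.
- slide_box_lid (a joint): lid angle in rad: 0 shut, positive open (the front edge goes up and back toward +x of the box); it starts part open, at 0.8 to 1.3. A stiff little hinge (about 0.035 N m) holds it where it is; pressing its outer face down near the front edge shuts it, with a newton or two.
- lid_edge (a point): middle of the upper front edge of the slide box's lid, on its outer face; moves with the lid. It is 69 mm along the lid from the hinge line and 12 mm to the outer side of it; its z axis is the outward normal of the lid's outer face, its y axis runs along the hinge.
- stack_top (a point): centre of the top face of the slide box's lid as it lies when shut (fixed to the box: it does not move with the lid), 36 mm above the box's underside; axes as slide_box: y along the box's long side, z up
- large_case: the larger closed grey case, a rigid block 56 mm (its x) by 84 mm (its y) by 28 mm high, 0.08 to 0.17 kg; origin at the centre of its underside, z up. Its lid does not open.
- small_case: the smaller closed grey case, a rigid block 42 mm (its x) by 60 mm (its y) by 24 mm high, 0.05 to 0.1 kg; origin at the centre of its underside, z up. Its lid does not open. The two cases may lie either way round, left and right of the slide box.
- beaker: bystander: clear beaker, 48 mm across, 58 mm high, open at the top; origin at the centre of its underside
- timer: bystander: white lab timer lying flat, 62x64x19 mm; origin at the centre of its underside
- tape_roll: bystander: roll of paper tape lying flat, 64 mm across, 19 mm high; origin at the centre of its underside
There are look-alikes about, which are no part of the job. Leave any turquoise look-alike of the slide_box alone.

How it is judged:
By the outcome, as a careful person would: the job done as asked, in the order asked, and still so for the second after the job is handed in, with the robot touching nothing.
It also fails if it takes over 64 s, if anything falls off the work surface, if the arm or the gripper's body presses on something with over 40 N, if the wrist force passes 120 N, or if a joint passes its speed limit or range.

## Robot

A 6-joint arm with a two-finger parallel gripper is mounted at the origin on the work surface; the furniture and walls round the work are solid. World frame = base frame: x ahead of the robot, y to its left, z up, the work surface at z = 0. Lengths are in m, angles in rad, forces in N, time in s.
With the tool pointing down it reaches from about 0.325 to 0.875 m from the base axis. Payload 4.4 kg.
Tool frame: the origin (TCP) lies on the centre line of the jaws, within the pads' length; the fingertips stand 14 mm ahead of it and the grasp point (between the pads) lies 5 mm behind it; z points along the fingers, y is the line along which they close (so a half turn about z gives the same grasp; the last joint's range is limited). The gripper opens to 85 mm and grips with 20 to 120 N. Pads are 22 mm wide; open, the fingers measure 114 mm over their backs; the gripper's body (76 mm by 85 mm) begins 54 mm behind the grasp point. The pads swing forward as they close: fully open they stand 13 mm farther back than shut.
Start: joints at [-1.274, 0.207, 1.542, -0, 1.393, -0.15], TCP at [0.248, -0.519, 0.245] pointing down, gripper open.
Joint ranges: [-2.73, 2.73], [-0.86, 2.22], [0.23, 2.46], [-1.11, 4.25], [0.08, 2.63], [-2.82, 2.82]. Speed limits (rad/s): [2.79, 2.79, 3.14, 3.14, 3.14, 3.14].

## Interface

Orientations are given as a rotation vector (axis times angle).
In Python, from station import r gives the robot as it stands.
- The arm moves only by the tool apply_moves, never from a script. Its argument "motion" is a list of rows, each a list of 3 entries, a list of its own where there are three numbers: the shift along the tool's x, y, z in cm, then the turn, a rotation vector about the tool's x, y, z in rad, then the opening in per cent of the stroke, from 0 (shut) to 100 (fully open). In form: [[[tx, ty, tz], [wx, wy, wz], grip], ...]. A call has 1 to 20 rows; each row shifts and turns the commanded pose from where the row before left it, along the tool's axes as they then stand; what a row does not reach is not made up. A row lasts 1/12 s, in which the tool goes at most 41.7 mm and 7.16 degrees, less where a joint would pass 70% of its speed; a pose out of reach is approached as far as the arm can. A call is refused whole if a number of a shift passes 4.17 or a number of a turn 0.125, either way. A call with a gripper value outside its range is refused whole. The fingers move at their own pace and stop on an object; "newtons" is the grip in N (left out, the last holds). Time passes only in rows, so rows that do not move let the fingers close. It gives the time, the measured TCP pose, the force, the opening and the grip force at its end, in the units of the state.
- r.get_obs(): the state, without advancing time (a new reading comes with each control period).
- r.capture(name): name is "scene" or "top"; returns the picture (384x512x3 uint8, blue, green, red); there is no depth.
- r.camera_info(name): a dict with "intrinsics" (3x3 intrinsics, pixels), "R" (3x3) and "t" (3): a world point X has camera coordinates R X + t. Camera axes: x right, y down, z forward; pixel columns grow to the right and rows downward; lengths in m; the calibration is good to about 2 mm. A picture is of the moment at which its call begins. camera_info takes no time and is no camera call.
- r.close_job(): hands the job in; it is judged then, once.
The state is a dict: "clock": time; "q": joint angles; "joint_velocities": joint speeds; "effort": joint torques, N m; "ee_pos": TCP position; "tcp_rot": TCP orientation; "contact_force": force on the tool from outside, world axes, zero at the start; "moment": the same for the moment, N m; "opening": opening from 0.0 (shut) to 1.0 (fully open); "grip_force": force on a finger pad.
Only numpy, scipy, OpenCV 4.12 (cv2) and the standard library are available. Lean on these libraries where they do the work, as an engineer would, in place of code of your own. Each camera call takes 0.05 s, during which the arm holds its last target. There are 200 camera calls.

## Working session

There is one attempt and no reset: what is moved stays moved. The work goes in short steps, Python scripts to look and compute and a tool call to move; the robot and the scene stay as the last step left them, time stands still between calls to the robot, and variables do not carry over. Pictures are saved under pics/ and viewed, at most 10 in all, crops included, and the job is handed in when it is done.

Besides the shell and the picture viewer there is one more tool, called after "Request:" as name(argument=value, ...), one argument or row to a line, values as JSON. apply_moves: Moves the arm, as the interface text tells. Its arguments: {"type":"object","properties":{"motion":{"type":"array","items":{"type":"array"}},"newtons":{"type":"number"}},"required":["motion"]}

```bash
mkdir -p pics; ls
python3 - <<'E'
from station import r
import cv2,numpy as np
np.set_printoptions(precision=4,suppress=True)
o=r.get_obs();print(o)
for n in("scene","top"):
    c=r.camera_info(n);print(n,c)
    cv2.imwrite(f"pics/{n}0.png",r.capture(n))
E
```

```text
pics
{'clock': 0.0, 'q': array([-1.2745,  0.2074,  1.543 , -0.    ,  1.3935, -0.1505]), 'joint_velocities': array([-0.0005, -0.0004, -0.001 ,  0.0001,  0.0003,  0.0015]), 'effort': array([  0.0012, -38.3033, -29.1599,  -0.0003,   0.0104,   0.    ]), 'ee_pos': array([ 0.2482, -0.5178,  0.2441]), 'tcp_rot': array([-3.0613, -0.6955,  0.0003]), 'contact_force': array([-0.1462, -0.4153, -0.1725]), 'moment': array([0.013 , 0.0249, 0.0017]), 'grip_force': 0.0, 'opening': 1.0012871602450013}
scene {'intrinsics': array([[489.4029,   0.    , 258.1561],
       [  0.    , 489.4029, 196.3472],
       [  0.    ,   0.    ,   1.    ]]), 'R': array([[-0.6922,  0.7217,  0.0046],
       [ 0.6201,  0.598 , -0.5077],
       [-0.3692, -0.3486, -0.8615]]), 't': array([ 0.3249, -0.2892,  1.2143])}
top {'intrinsics': array([[413.8849,   0.    , 258.3359],
       [  0.    , 413.8849, 186.9879],
       [  0.    ,   0.    ,   1.    ]]), 'R': array([[ 0.015 , -0.9999, -0.0081],
       [-0.9867, -0.0135, -0.1621],
       [ 0.162 ,  0.0105, -0.9867]]), 't': array([0.0221, 0.4692, 1.0563])}
```

View pics/scene0.png

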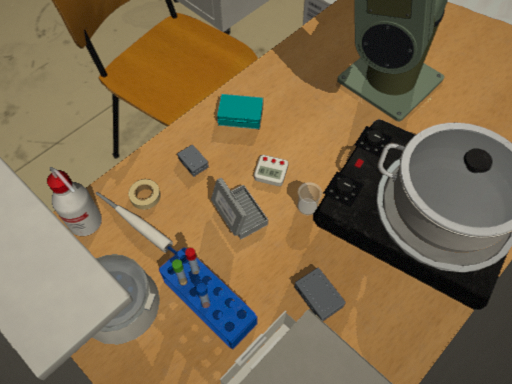

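View pics/top0.png

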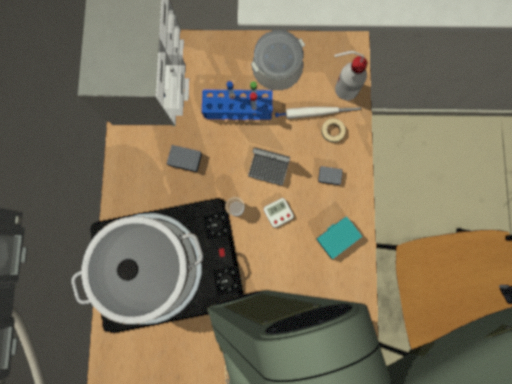

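The top view shows the slide box at about (270,166), the large case at (184,158), the small case at (331,175), the beaker at (235,206) and the timer at (279,212). I'll enlarge crops from both views to get the corners.

Run:
```python
import cv2,numpy as np
a=cv2.imread("pics/top0.png")[135:220,160:350]
b=cv2.imread("pics/scene0.png")[140:325,170:355]
cv2.imwrite("pics/ta.png",cv2.resize(a,None,fx=4.2,fy=4.2,interpolation=cv2.INTER_CUBIC))
cv2.imwrite("pics/sa.png",cv2.resize(b,None,fx=3.2,fy=3.2,interpolation=cv2.INTER_CUBIC))
```

```text
(no output)
```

View pics/ta.png

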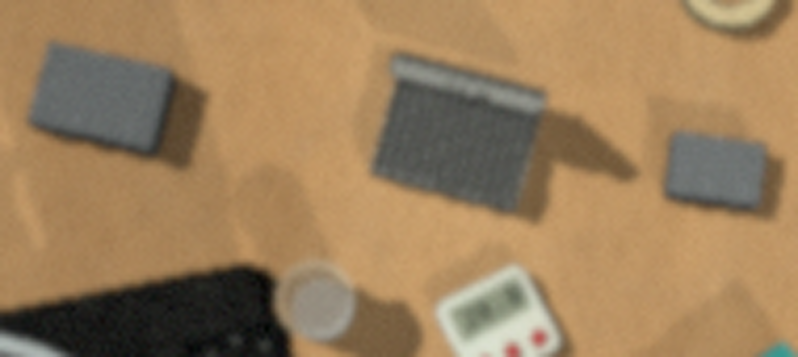

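View pics/sa.png

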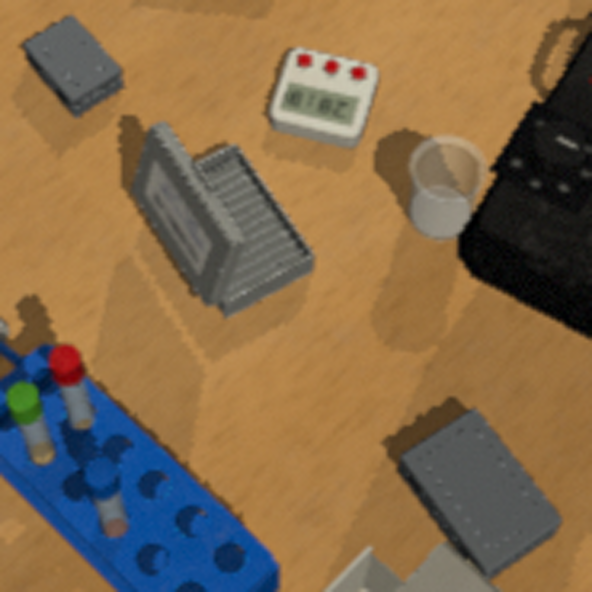

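The lid is hinged on the far (+x) side and stands open. I'll fit the poses to silhouettes in both views.

```bash
cat > h.py <<'E'
import cv2,numpy as np
from scipy.optimize import minimize
from station import r
np.set_printoptions(precision=4,suppress=True)
K=4
CI={n:r.camera_info(n) for n in("scene","top")}
def proj(n,X):
    c=CI[n];p=(c["R"]@X.T).T+c["t"];p=p@c["intrinsics"].T
    return p[:,:2]/p[:,2:]
def box(x0,x1,y0,y1,z0,z1):
    return np.array([[x,y,z] for x in(x0,x1) for y in(y0,y1) for z in(z0,z1)])
def place(B,x,y,a,z=0):
    c,s=np.cos(a),np.sin(a)
    return B@np.array([[c,s,0],[-s,c,0],[0,0,1]])+[x,y,z]
def mask(im):
    big=cv2.resize(cv2.GaussianBlur(im,(3,3),.6),None,fx=K,fy=K,interpolation=cv2.INTER_CUBIC).astype(float)
    return ((big[...,2]-big[...,0])<25).astype(np.uint8)   # red-blue: wood high, grey low
def sil(n,parts,shape):
    m=np.zeros(shape,np.uint8)
    for P in parts:
        q=(proj(n,P)+.5)*K-.5
        cv2.fillConvexPoly(m,cv2.convexHull(np.round(q*16).astype(np.int32)),1,shift=4)
    return m
def near(m,n,X,rad=26):
    u=((proj(n,X)+.5)*K).mean(0); w=np.zeros_like(m); cv2.circle(w,tuple(int(v) for v in u),rad*K,1,-1)
    return w
def fit(masks,model,p0,scale):
    # model(p)->parts ; only the blob overlapping the guess counts
    ms={}
    for n,m in masks.items():
        _,l=cv2.connectedComponents(m); s=sil(n,model(p0),m.shape)
        v=np.bincount(l[(s>0)&(m>0)].ravel()); ms[n]=(l==v.argmax()).astype(np.uint8)
    f=lambda u:sum(int((sil(n,model(p0+u*scale),m.shape)!=m).sum()) for n,m in ms.items())/K**2
    u=np.zeros(len(p0))
    for d in (1,-.6,.4):
        S=np.vstack([u]+[u+d*e for e in np.eye(len(p0))])
        u=minimize(f,u,method="Nelder-Mead",options=dict(initial_simplex=S,xatol=.003,fatol=.01,maxiter=600)).x
    return p0+u*scale,f(u),[int(m.sum()/K**2) for m in ms.values()]
def caseM(wx,wy):
    return lambda p:[place(box(-wx/2,wx/2,-wy/2,wy/2,0,p[3]),*p[:3])]
def slideM(p):
    t=p[3];d=np.array([-np.cos(t),0,np.sin(t)]);n=np.array([np.sin(t),0,np.cos(t)])
    L=np.array([np.array([.038,0,.024])+a*d+b*n+[0,y,0] for a in(.002,.069) for b in(0,.012) for y in(-.049,.049)])
    return [place(box(-.031,.036,-.049,.049,0,.024),*p[:3]),place(L,*p[:3])]
def ray(n,uv,z):
    c=CI[n];d=c["R"].T@np.linalg.inv(c["intrinsics"])@[*uv,1];o=-c["R"].T@c["t"]
    return (o+d*(z-o[2])/d[2])[:2]
E
python3 - <<'E'
from h import *
I={n:cv2.imread(f"pics/{n}0.png") for n in CI}
M={n:mask(I[n]) for n in CI}
S=np.array([.01,.01,.08,.006])
for nm,uv,mod,q in(("large",(184,157),caseM(.056,.084),[-.22,.028]),("small",(331,175),caseM(.042,.060),[-.1,.024]),("slide",(268,168),slideM,[-.22,1.1])):
    p0=np.array([*ray("top",uv,.02),*q]); sc=S.copy()
    if nm=="slide":sc[3]=.1
    p,e,A=fit(M,mod,p0,sc);print(nm,p0,p,e,A)
for nm,uv in(("beaker",(235,207)),("timer",(279,212)),("tape",(334,130)),("rackcorner",(203,121)),("rackcorner",(272,121))):print(nm,ray("top",uv,.02))
E
```

```text
large [ 0.5519  0.2329 -0.22    0.028 ] [ 0.5481  0.2327 -0.2246  0.0227] 7174.75 [8536, 642]
small [ 0.5073 -0.1666 -0.1     0.024 ] [ 0.5063 -0.1662 -0.1462  0.0183] 96.25 [532, 344]
slide [ 0.5243  0.0036 -0.22    1.1   ] [ 0.5197  0.0024 -0.2653  1.2032] 326.1875 [1860, 1004]
beaker [0.4169 0.0905]
timer [ 0.4051 -0.027 ]
tape [ 0.6334 -0.1765]
rackcorner [0.6547 0.1848]
rackcorner [ 0.657 -0.006]
```

Run:
```python
from h import *
I={n:cv2.imread(f"pics/{n}0.png") for n in CI}
D={"l":(caseM(.056,.084),[.5481,.2327,-.2246,.028]),"s":(caseM(.042,.06),[.5063,-.1662,-.1462,.024]),"b":(slideM,[.5197,.0024,-.2653,1.2])}
out=[]
for n,(cx) in (("scene",[(320,292),(193,159),(240,208)]),("top",[(184,157),(331,175),(270,166)])):
    big=cv2.resize(I[n],None,fx=K,fy=K,interpolation=cv2.INTER_CUBIC)
    m=mask(I[n]);c,_=cv2.findContours(m,0,2);cv2.drawContours(big,c,-1,(0,0,255),1)
    for mod,p in D.values():
        c,_=cv2.findContours(sil(n,mod(p),m.shape),0,2);cv2.drawContours(big,c,-1,(0,255,0),1)
    out.append(np.hstack([big[(y-33)*K:(y+33)*K,(x-33)*K:(x+33)*K] for x,y in cx]))
cv2.imwrite("pics/ov.png",np.vstack(out))
for n,u,v in(("top",184,157),("top",331,175),("top",200,157),("scene",320,292),("scene",330,320),("scene",193,159)):print(n,u,v,I[n][v,u])
```

```text
top 184 157 [105 104 101]
top 331 175 [113 116 112]
top 200 157 [51 54 58]
scene 320 292 [87 88 84]
scene 330 320 [ 58 109 152]
scene 193 159 [99 98 96]
```

View pics/ov.png

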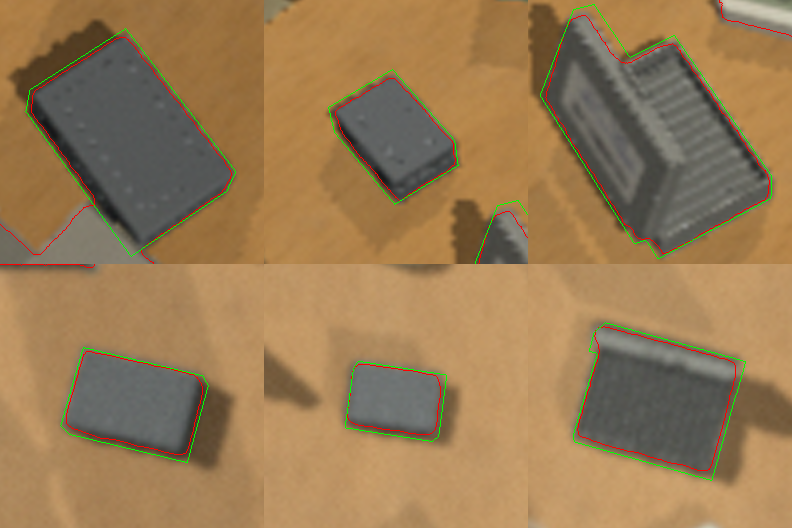

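```bash
python3 - <<'E'
import re
s=open('h.py').read()
s=s.replace("return ((big[...,2]-big[...,0])<25).astype(np.uint8)   # red-blue: wood high, grey low","""m=(big[...,2]-big[...,0])<.3*np.maximum(big[...,2],1)   # wood is saturated, grey is not
    if lim: m&=big[...,2]<lim
    return m.astype(np.uint8)""").replace("def mask(im):","def mask(im,lim=0):")
s+='''
S=np.array([.01,.01,.08,.006]);SS=np.array([.01,.01,.08,.1])
'''
open('h.py','w').write(s)
E
cat > m.py <<'E'
from h import *
def overlay(I,D,cs,fn):
    out=[]
    for n,cx in cs.items():
        big=cv2.resize(I[n],None,fx=K,fy=K,interpolation=cv2.INTER_CUBIC)
        for mod,p in D:
            c,_=cv2.findContours(sil(n,mod(p),big.shape[:2]),0,2);cv2.drawContours(big,c,-1,(0,255,0),1)
        out.append(np.hstack([big[(y-33)*K:(y+33)*K,(x-33)*K:(x+33)*K] for x,y in cx]))
    cv2.imwrite(fn,np.vstack(out))
E
python3 - <<'E'
from h import *
I={n:cv2.imread(f"pics/{n}0.png") for n in CI}
for nm,uv,mod,q in(("large",(184,157),caseM(.056,.084),[-.22,.028]),("small",(331,175),caseM(.042,.060),[-.1,.024]),("slide",(268,168),slideM,[-.22,1.1])):
    M={n:mask(I[n],105 if nm=="large" and n=="scene" else 0) for n in CI}
    p0=np.array([*ray("top",uv,.02),*q])
    p,e,A=fit(M,mod,p0,SS if nm=="slide" else S);print(nm,p,e,A)
    for n in CI:print(n,*fit({n:M[n]},lambda p,mod=mod,h=q[1]:mod([*p,p0[3]if nm!="slide" else 1.2]),p[:3],S[:3])[:2])
E
```

```text
large [ 0.5486  0.2333 -0.2207  0.0245] 160.75 [1462, 668]
scene [ 0.5486  0.2333 -0.2208] 125.25
top [ 0.5504  0.234  -0.2458] 57.5
small [ 0.5066 -0.1651 -0.1481  0.021 ] 99.0 [542, 375]
scene [ 0.5058 -0.1652 -0.1882] 75.125
top [ 0.5085 -0.165  -0.1457] 29.125
slide [ 0.5197  0.0035 -0.2408  1.2593] 215.1875 [1906, 1073]
scene [ 0.5197  0.0024 -0.239 ] 134.6875
top [ 0.5215  0.0034 -0.2593] 75.1875
```

The fits agree between views to about 2 mm: large (0.549,0.233,-0.23), small (0.507,-0.165,-0.16), and slide box (0.5205,0.003,-0.245) with the lid at about 1.25 rad. Next I go behind the lid with the gripper shut.

Request:
apply_moves(
  motion=[
    [[0, 0, 0], [0, 0, -0.11], 0],
    [[0, 0, 0], [0, 0, -0.11], 0],
    [[0, 0, 0], [0, 0, -0.11], 0],
    [[0, 0, 0], [0, 0, -0.11], 0],
    [[0, 0, 0], [0, 0, -0.11], 0],
    [[0, 0, 0], [0, 0, -0.11], 0],
    [[0, 0, 0], [0, 0, -0.11], 0],
    [[0, 0, 0], [0, 0, -0.11], 0],
    [[3.36, 1.15, 0], [0, 0, 0], 0],
    [[3.36, 1.15, 0], [0, 0, 0], 0],
    [[3.36, 1.15, 0], [0, 0, 0], 0],
    [[3.36, 1.15, 0], [0, 0, 0], 0],
    [[3.36, 1.15, 0], [0, 0, 0], 0],
    [[3.36, 1.15, 0], [0, 0, 0], 0],
    [[3.36, 1.15, 0], [0, 0, 0], 0],
    [[3.36, 1.15, 0], [0, 0, 0], 0],
    [[3.36, 1.15, 0], [0, 0, 0], 0],
    [[3.36, 1.15, 0], [0, 0, 0], 0],
    [[3.36, 1.15, 0], [0, 0, 0], 0],
    [[3.36, 1.15, 0], [0, 0, 0], 0],
  ],
)

```text
clock: 1.77
ee_pos: [0.4801, -0.1588, 0.2449]
tcp_rot: [-2.475, -1.934, 0.0]
contact_force: [0.1, -0.1, 0.2]
opening: -0.003
grip_force: 0.0
```

```bash
cat >> h.py <<'E'
from scipy.spatial.transform import Rotation as Ro
def go(x,y,z,beta):
    """shift (cm, tool axes after the turn) and turn from the present pose to a tool-down pose with tool x at angle beta"""
    o=r.get_obs();R=Ro.from_rotvec(o["tcp_rot"]).as_matrix();b=np.arctan2(R[1,0],R[0,0])
    T=np.array([[np.cos(beta),np.sin(beta),0],[np.sin(beta),-np.cos(beta),0],[0,0,-1]])
    w=(beta-b+np.pi)%(2*np.pi)-np.pi
    d=T.T@(np.array([x,y,z])-o["ee_pos"])*100
    print("pos",o["ee_pos"],"beta %.4f tilt %s"%(b,R[:,2]),"turn z %.4f"%-w,"shift cm",d,"F",o["contact_force"],"open %.3f t %.2f"%(o["opening"],o["clock"]))
    return d
E
python3 - <<'E'
from h import *
go(.5758,-.0108,.113,1.326)
# lid path for the TCP (box frame mm): corner at s=62 + 14.5 back, tip 14 below TCP
ths=[1.25,1.1,.95,.8,.65,.5,.35,.2,.1,0]
P=np.array([[38-62*np.cos(t)+12*np.sin(t)+14.5,24+62*np.sin(t)+12*np.cos(t)+14] for t in ths])
print(P,np.diff(P,axis=0)/10)
E
```

```text
pos [ 0.4801 -0.1588  0.2449] beta 1.3268 tilt [-0.0006  0.0003 -1.    ] turn z 0.0008 shift cm [16.6809  5.6977 13.1908] F [ 0.0924 -0.0714  0.2492] open -0.003 t 1.77
[[ 44.3378 100.6209]
 [ 35.0715  98.698 ]
 [ 26.1966  95.412 ]
 [ 17.9125  90.8366]
 [ 10.405   85.0746]
 [  3.843   78.2554]
 [ -1.6263  70.5321]
 [ -5.8801  62.0783]
 [ -7.9923  56.1297]
 [ -9.5     50.    ]] [[-0.9266 -0.1923]
 [-0.8875 -0.3286]
 [-0.8284 -0.4575]
 [-0.7507 -0.5762]
 [-0.6562 -0.6819]
 [-0.5469 -0.7723]
 [-0.4254 -0.8454]
 [-0.2112 -0.5949]
 [-0.1508 -0.613 ]]
```

Request:
apply_moves(
  motion=[
    [[3.34, 1.14, 0], [0, 0, 0], 0],
    [[3.34, 1.14, 0], [0, 0, 0], 0],
    [[3.34, 1.14, 0], [0, 0, 0], 0],
    [[3.34, 1.14, 0], [0, 0, 0], 0],
    [[3.34, 1.14, 0], [0, 0, 0], 0],
    [[0, 0, 2.88], [0, 0, 0], 0],
    [[0, 0, 2.88], [0, 0, 0], 0],
    [[0, 0, 2.88], [0, 0, 0], 0],
    [[0, 0, 2.88], [0, 0, 0], 0],
    [[0, 0, 2.88], [0, 0, 0], 0],
    [[0, 0, 0], [0, 0, 0], 0],
    [[0, -0.63, 0], [0, 0, 0], 0],
    [[0, -0.63, 0], [0, 0, 0], 0],
    [[0, -0.46, 0.1], [0, 0, 0], 0],
    [[0, -0.46, 0.1], [0, 0, 0], 0],
  ],
)

```text
clock: 3.02
ee_pos: [0.5553, -0.0072, 0.1017]
tcp_rot: [2.473, 1.933, 0.005]
contact_force: [0.7, -0.2, 1.5]
opening: -0.001
grip_force: 0.5
```

Request:
apply_moves(
  motion=[
    [[0, -0.44, 0.16], [0, 0, 0], 0],
    [[0, -0.44, 0.16], [0, 0, 0], 0],
    [[0, -0.41, 0.23], [0, 0, 0], 0],
    [[0, -0.41, 0.23], [0, 0, 0], 0],
    [[0, -0.38, 0.29], [0, 0, 0], 0],
    [[0, -0.38, 0.29], [0, 0, 0], 0],
    [[0, -0.33, 0.34], [0, 0, 0], 0],
    [[0, -0.33, 0.34], [0, 0, 0], 0],
    [[0, -0.27, 0.39], [0, 0, 0], 0],
    [[0, -0.27, 0.39], [0, 0, 0], 0],
    [[0, -0.21, 0.42], [0, 0, 0], 0],
    [[0, -0.21, 0.42], [0, 0, 0], 0],
    [[0, 0, 0], [0, 0, 0], 0],
  ],
)

```text
clock: 4.1
ee_pos: [0.5132, 0.003, 0.0612]
tcp_rot: [-2.474, -1.933, 0.003]
contact_force: [-0.5, 0.5, -0.3]
opening: -0.001
grip_force: 0.0
```

Run:
```python
from h import *
go(.5205-.0095*.97,.003+.0095*.2426,.050,1.326)
I={n:r.capture(n) for n in CI}
big=np.hstack([cv2.resize(I["scene"][150:250,180:310],None,fx=3,fy=3),cv2.resize(I["top"][130:230,220:350],None,fx=3,fy=3)])
cv2.imwrite("pics/lid.png",big)
```

```text
pos [0.5132 0.003  0.0612] beta 1.3269 tilt [-0.0028  0.0004 -1.    ] turn z 0.0009 shift cm [ 0.1762 -0.2428  1.1232] F [-0.4703  0.4653 -0.2818] open -0.001 t 4.10
```

View pics/lid.png

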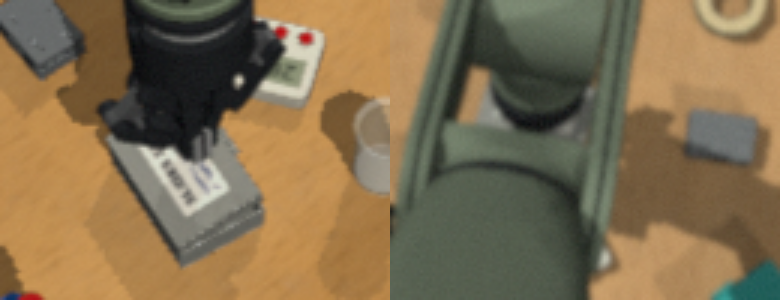

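The lid is following and is nearly shut (scene crop, around (190,170)). I'll press the last bit gently.

Request:
apply_moves(
  motion=[
    [[0, -0.06, 0.25], [0, 0, 0], 0],
    [[0, -0.06, 0.25], [0, 0, 0], 0],
    [[0, -0.06, 0.25], [0, 0, 0], 0],
    [[0, -0.06, 0.2], [0, 0, 0], 0],
    [[0, 0, 0], [0, 0, 0], 0],
  ],
)

```text
clock: 4.62
ee_pos: [0.5119, 0.0034, 0.0526]
tcp_rot: [-2.475, -1.934, 0.001]
contact_force: [-0.2, -0.3, 0.2]
opening: 0.004
grip_force: 0.0
```

Request:
apply_moves(
  motion=[
    [[0, 0, 0.1], [0, 0, 0], 0],
    [[0, 0, 0.1], [0, 0, 0], 0],
    [[0, 0, 0.1], [0, 0, 0], 0],
    [[0, 0, 0], [0, 0, 0], 0],
  ],
)

```text
clock: 4.95
ee_pos: [0.5124, 0.0033, 0.0505]
tcp_rot: [-2.475, -1.934, 0.0]
contact_force: [-1.7, 0.3, 4.4]
opening: -0.003
grip_force: 1.7
```

The lid is shut: 4.4 N contact at tip height 36 mm. I'll lift and go above the large case.

Request:
apply_moves(
  motion=[
    [[0, 0, -2], [0, 0, 0], 0],
    [[0, 0, -3.5], [0, 0, 0], 0],
    [[0, 0, -3.5], [0, 0, 0], 0],
    [[3.32, -0.28, 0], [0, 0, 0], 100],
    [[3.32, -0.28, 0], [0, 0, 0], 100],
    [[3.32, -0.28, 0], [0, 0, 0], 100],
    [[3.32, -0.28, 0], [0, 0, -0.012], 100],
    [[3.32, -0.28, 0], [0, 0, 0], 100],
    [[3.32, -0.28, 0], [0, 0, 0], 100],
    [[3.32, -0.28, 0], [0, 0, 0], 100],
    [[0, 0, 0], [0, 0, 0], 100],
  ],
)

```text
clock: 5.87
ee_pos: [0.5488, 0.2393, 0.1405]
tcp_rot: [-2.458, -1.955, -0.006]
contact_force: [0.4, -0.2, 0.6]
opening: 0.998
grip_force: 0.0
```

```bash
cat m.py >/dev/null
python3 - <<'E'
from h import *
from m import overlay
go(.5495,.2335,.017,1.338)
I={n:r.capture(n) for n in CI}
for n in CI: cv2.imwrite(f"pics/{n}1.png",I[n])
M={n:mask(I[n]) for n in CI}
q=np.array([.5205,.003,-.245,0.])
p,e,A=fit(M,slideM,q,SS);print("slide",p,e,A)
D=[(slideM,p)]
for n in CI:print(n,*fit({n:M[n]},lambda p:slideM([*p,0]),q[:3],S[:3])[:2])
c={n:[tuple(int(v) for v in proj(n,np.array([[*b,.03]]))[0]) for b in(p[:2],(.5495,.2335))] for n in CI}
overlay(I,D+[(caseM(.056,.084),[.5495,.2335,-.232,.028])],c,"pics/ov1.png")
E
```

```text
pos [0.5488 0.2393 0.1405] beta 1.3437 tilt [ 0.0022  0.0034 -1.    ] turn z 0.0057 shift cm [-0.5498  0.2029 12.3472] F [ 0.4416 -0.1832  0.569 ] open 0.998 t 5.87
slide [ 0.5205  0.0032 -0.2671 -0.012 ] 182.9375 [1706, 990]
scene [ 0.5179  0.0037 -0.2723] 100.375
top [ 0.5215  0.0042 -0.2505] 44.9375
```

View pics/ov1.png

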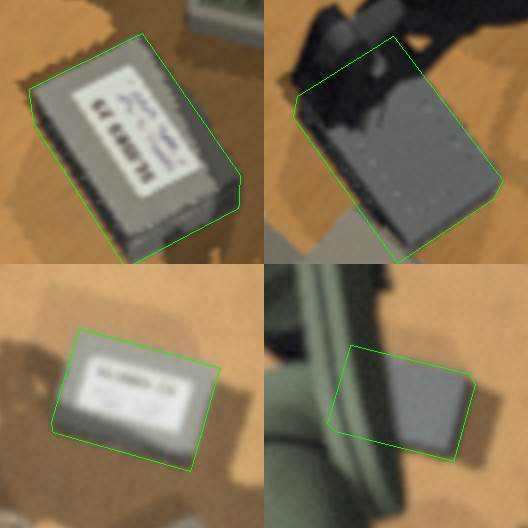

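The slide box is shut and has not moved (0.5205,0.0035,-0.258). The large case's outline fits, so I descend on it.

Request:
apply_moves(
  motion=[
    [[-0.5, 0.2, 3], [0, 0, 0.006], 100],
    [[0, 0, 3], [0, 0, 0], 100],
    [[0, 0, 2], [0, 0, 0], 100],
    [[0, 0, 0], [0, 0, 0], 100],
    [[0, 0, 0], [0, 0, 0], 100],
  ],
)

```text
clock: 6.38
ee_pos: [0.5478, 0.2268, 0.0588]
tcp_rot: [-2.47, -1.939, 0.006]
contact_force: [0.1, 0.3, 0.1]
opening: 1.005
grip_force: 0.0
```

Run:
```python
from h import *
go(.5495,.2335,.018,1.338)
```

```text
pos [0.5478 0.2268 0.0588] beta 1.3312 tilt [-0.0037 -0.0013 -1.    ] turn z -0.0068 shift cm [0.695  0.0107 4.0847] F [0.1428 0.3487 0.0755] open 1.005 t 6.38
```

Request:
apply_moves(
  motion=[
    [[0.35, 0, 1], [0, 0, -0.007], 100],
    [[0.35, 0, 1.3], [0, 0, 0], 100],
    [[0, 0, 1], [0, 0, 0], 100],
    [[0, 0, 0.8], [0, 0, 0], 100],
    [[0, 0, 0], [0, 0, 0], 100],
    [[0, 0, 0], [0, 0, 0], 100],
  ],
)

```text
clock: 6.88
ee_pos: [0.5499, 0.2352, 0.0182]
tcp_rot: [-2.462, -1.95, 0.003]
contact_force: [0.6, -0.2, -0.3]
opening: 1.005
grip_force: 0.0
```

Request:
apply_moves(
  motion=[
    [[0, 0, 0], [0, 0, 0], 0],
    [[0, 0, 0], [0, 0, 0], 0],
    [[0, 0, 0], [0, 0, 0], 0],
    [[0, 0, 0], [0, 0, 0], 0],
    [[0, 0, 0], [0, 0, 0], 0],
    [[0, 0, 0], [0, 0, 0], 0],
    [[0, 0, 0], [0, 0, 0], 0],
    [[0, 0, 0], [0, 0, 0], 0],
  ],
  newtons=30,
)

```text
clock: 7.55
ee_pos: [0.5514, 0.2355, 0.02]
tcp_rot: [2.462, 1.95, 0.002]
contact_force: [-0.5, 0.6, 4.8]
opening: 0.649
grip_force: 34.4
```

Run:
```python
from h import *
go(.5495,.2335,.018,1.338)
```

```text
pos [0.5514 0.2355 0.02  ] beta 1.3398 tilt [ 0.0015  0.0005 -1.    ] turn z 0.0018 shift cm [-0.2378 -0.1389  0.2038] F [-0.5105  0.6166  4.8288] open 0.649 t 7.55
```

Gripped at 55 mm, but the fingertips are touching the table (4.8 N). I'll regrasp 7 mm higher so the tips clear the lid when placing.

Request:
apply_moves(
  motion=[
    [[0, 0, 0], [0, 0, 0], 100],
    [[0, 0, 0], [0, 0, 0], 100],
    [[0, 0, 0], [0, 0, 0], 100],
    [[0, 0, -0.7], [0, 0, 0], 100],
    [[0, 0, 0], [0, 0, 0], 100],
    [[0, 0, 0], [0, 0, 0], 0],
    [[0, 0, 0], [0, 0, 0], 0],
    [[0, 0, 0], [0, 0, 0], 0],
    [[0, 0, 0], [0, 0, 0], 0],
    [[0, 0, 0], [0, 0, 0], 0],
    [[0, 0, 0], [0, 0, 0], 0],
    [[0, 0, 0], [0, 0, 0], 0],
  ],
  newtons=30,
)

```text
clock: 8.55
ee_pos: [0.551, 0.2353, 0.0265]
tcp_rot: [2.463, 1.95, 0.001]
contact_force: [1.4, -0.7, 2.8]
opening: 0.647
grip_force: 33.3
```

Run:
```python
from h import *
go(.5495,.2335,.027,1.338)
```

```text
pos [0.551  0.2353 0.0265] beta 1.3398 tilt [ 0.0006  0.0002 -1.    ] turn z 0.0018 shift cm [-0.2113 -0.1017 -0.0514] F [ 1.4121 -0.6851  2.8113] open 0.647 t 8.55
```

Request:
apply_moves(
  motion=[
    [[0, 0, -2], [0, 0, 0], 0],
    [[0, 0, -3.5], [0, 0, 0], 0],
    [[0, 0, -3.5], [0, 0, 0.027], 0],
    [[-2, 0.28, 0], [0, 0, 0], 0],
    [[-3.3, 0.46, 0], [0, 0, 0], 0],
    [[-3.3, 0.46, 0], [0, 0, 0], 0],
    [[-3.3, 0.46, 0], [0, 0, 0], 0],
    [[-3.3, 0.46, 0], [0, 0, 0], 0],
    [[-3.3, 0.46, 0], [0, 0, 0], 0],
    [[-2.5, 0.35, 0], [0, 0, 0], 0],
    [[-1.5, 0.2, 0], [0, 0, 0], 0],
    [[-0.5, 0.04, 0], [0, 0, 0], 0],
    [[0, 0, 0], [0, 0, 0], 0],
    [[0, 0, 0], [0, 0, 0], 0],
    [[0, 0, 0], [0, 0, 0], 0],
  ],
)

```text
clock: 9.8
ee_pos: [0.5225, 0.0059, 0.1159]
tcp_rot: [-2.487, -1.918, 0.0]
contact_force: [0.4, -0.1, -0.8]
opening: 0.65
grip_force: 32.9
```

Run:
```python
from h import *
go(.5234,.0048,.0645,1.313)
```

```text
pos [0.5225 0.0059 0.1159] beta 1.3139 tilt [-0.0005  0.0006 -1.    ] turn z 0.0009 shift cm [-0.0831  0.1116  5.1404] F [ 0.3663 -0.1102 -0.7788] open 0.650 t 9.80
```

Request:
apply_moves(
  motion=[
    [[-0.08, 0.11, 1.5], [0, 0, 0], 0],
    [[0, 0, 1.5], [0, 0, 0], 0],
    [[0, 0, 1.2], [0, 0, 0], 0],
    [[0, 0, 0.7], [0, 0, 0], 0],
    [[0, 0, 0.2], [0, 0, 0], 0],
    [[0, 0, 0.1], [0, 0, 0], 0],
    [[0, 0, 0], [0, 0, 0], 0],
  ],
)

```text
clock: 10.38
ee_pos: [0.5239, 0.004, 0.0644]
tcp_rot: [2.488, 1.918, 0.0]
contact_force: [0.1, -0.6, -1.4]
opening: 0.641
grip_force: 32.9
```

Run:
```python
from h import *
go(.5234,.0048,.0625,1.313)
```

```text
pos [0.5239 0.004  0.0644] beta 1.3132 tilt [ 0.0004 -0.     -1.    ] turn z 0.0002 shift cm [ 0.0693 -0.0662  0.1851] F [ 0.1141 -0.569  -1.3608] open 0.641 t 10.38
```

Request:
apply_moves(
  motion=[
    [[0.05, -0.05, 0.1], [0, 0, 0], 0],
    [[0, 0, 0.05], [0, 0, 0], 0],
    [[0, 0, 0.05], [0, 0, 0], 0],
    [[0, 0, 0], [0, 0, 0], 0],
  ],
)

```text
clock: 10.72
ee_pos: [0.5237, 0.0043, 0.0629]
tcp_rot: [2.488, 1.917, 0.001]
contact_force: [-0.8, 0.9, 1.4]
opening: 0.643
grip_force: 33.2
```

Request:
apply_moves(
  motion=[
    [[0, 0, 0], [0, 0, 0], 70],
    [[0, 0, 0], [0, 0, 0], 75],
    [[0, 0, 0], [0, 0, 0], 85],
    [[0, 0, 0], [0, 0, 0], 95],
    [[0, 0, -1], [0, 0, 0], 95],
    [[0, 0, -2.5], [0, 0, 0], 95],
    [[0, 0, -3.5], [0, 0, 0], 95],
    [[0, 0, 0], [0, 0, -0.098], 95],
    [[-2, 0.13, 0], [0, 0, 0], 85],
    [[-3.3, 0.22, 0], [0, 0, 0], 85],
    [[-3.3, 0.22, 0], [0, 0, 0], 85],
    [[-3.3, 0.22, 0], [0, 0, 0], 85],
    [[-2.5, 0.17, 0], [0, 0, 0], 85],
    [[-1.5, 0.1, 0], [0, 0, 0], 85],
    [[-1, 0.06, 0], [0, 0, 0], 85],
    [[0, 0, 0], [0, 0, 0], 85],
    [[0, 0, 0], [0, 0, 0], 85],
  ],
)

```text
clock: 12.13
ee_pos: [0.5073, -0.1642, 0.1325]
tcp_rot: [-2.393, -2.036, -0.001]
contact_force: [0.4, -0.2, 0.3]
opening: 0.853
grip_force: 0.0
```

Run:
```python
from h import *
from m import overlay
go(.5075,-.165,.024,1.411)
I={n:r.capture(n) for n in CI}
for n in CI: cv2.imwrite(f"pics/{n}2.png",I[n])
B=[.5205,.0035,-.258,0.];L=[.5229,.0029,-.258]
LM=lambda p:[place(box(-.028,.028,-.042,.042,.036,.064),*p[:3])]
# joint fit of box pose and case pose on the union silhouette
M={n:mask(I[n]) for n in CI}
p,e,A=fit(M,lambda p:slideM([*p[:3],0])+LM(p[3:]),np.array(B[:3]+L),np.array([.006,.006,.05]*2));print("joint",p,e,A)
D=[(slideM,B),(LM,L),(caseM(.042,.06),[.5075,-.165,-.16,.024])]
c={n:[tuple(int(v) for v in proj(n,np.array([[*b,.03]]))[0]) for b in(B[:2],(.5075,-.165))] for n in CI}
overlay(I,D,c,"pics/ov2.png")
```

```text
pos [ 0.5073 -0.1642  0.1325] beta 1.4100 tilt [ 0.0003  0.0005 -1.    ] turn z -0.0010 shift cm [-0.081   0.0289 10.8484] F [ 0.3924 -0.2091  0.3348] open 0.853 t 12.13
joint [ 0.5192  0.0041 -0.2842  0.5237  0.0032 -0.2526] 158.4375 [1836, 983]
```

View pics/ov2.png

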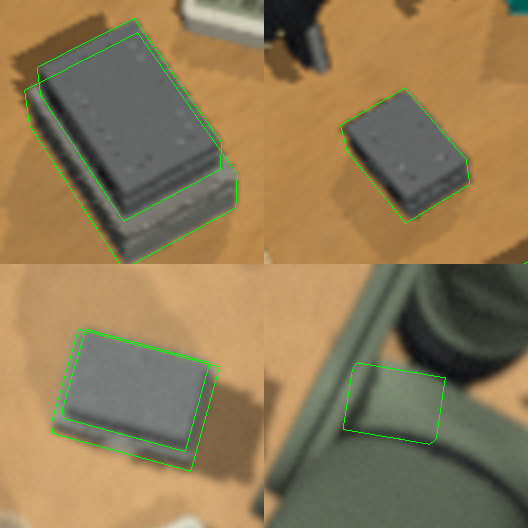

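The large case sits centred, and its outline matches in both views. Now the small case, whose outline also matches.

Request:
apply_moves(
  motion=[
    [[-0.08, 0.03, 2.5], [0, 0, 0], 85],
    [[0, 0, 2.5], [0, 0, 0], 85],
    [[0, 0, 2.5], [0, 0, 0], 85],
    [[0, 0, 1.7], [0, 0, 0], 85],
    [[0, 0, 1], [0, 0, 0], 85],
    [[0, 0, 0.45], [0, 0, 0], 85],
    [[0, 0, 0], [0, 0, 0], 85],
    [[0, 0, 0], [0, 0, 0], 85],
    [[0, 0, 0], [0, 0, 0], 0],
    [[0, 0, 0], [0, 0, 0], 0],
    [[0, 0, 0], [0, 0, 0], 0],
    [[0, 0, 0], [0, 0, 0], 0],
    [[0, 0, 0], [0, 0, 0], 0],
    [[0, 0, 0], [0, 0, 0], 0],
    [[0, 0, 0], [0, 0, 0], 0],
    [[0, 0, 0], [0, 0, 0], 0],
    [[0, 0, 0], [0, 0, 0], 0],
  ],
  newtons=25,
)

```text
clock: 13.65
ee_pos: [0.5086, -0.1657, 0.0271]
tcp_rot: [2.39, 2.035, 0.002]
contact_force: [-0.4, 0.5, 5.4]
opening: 0.481
grip_force: 26.7
```

Run:
```python
from h import *
go(.5075,-.165,.026,1.411)
```

```text
pos [ 0.5086 -0.1657  0.0271] beta 1.4106 tilt [ 0.0023 -0.0011 -1.    ] turn z -0.0004 shift cm [ 0.0516 -0.1185  0.1058] F [-0.3969  0.4844  5.4185] open 0.481 t 13.65
```

Request:
apply_moves(
  motion=[
    [[0, 0, -2], [0, 0, 0], 0],
    [[0, 0, -3.5], [0, 0, 0], 0],
    [[0, 0, -3.5], [0, 0, 0], 0],
    [[0, 0, -1], [0, 0, 0.047], 0],
    [[0, 0, 0], [0, 0, 0.047], 0],
    [[1.5, -0.25, 0], [0, 0, 0], 0],
    [[3, -0.51, 0], [0, 0, 0], 0],
    [[3.3, -0.56, 0], [0, 0, 0], 0],
    [[3.3, -0.56, 0], [0, 0, 0], 0],
    [[2.5, -0.42, 0], [0, 0, 0], 0],
    [[1.7, -0.28, 0], [0, 0, 0], 0],
    [[0.9, -0.16, 0], [0, 0, 0], 0],
    [[0.44, -0.07, 0], [0, 0, 0], 0],
    [[0, 0, 0], [0, 0, 0], 0],
    [[0, 0, 0], [0, 0, 0], 0],
    [[0, 0, 0], [0, 0, 0], 0],
  ],
)

```text
clock: 14.98
ee_pos: [0.5221, 0.0019, 0.1256]
tcp_rot: [2.486, 1.92, -0.0]
contact_force: [0.2, -0.5, -0.8]
opening: 0.481
grip_force: 26.1
```

Run:
```python
from h import *
go(.5233,.0024,.0931,1.316)
```

```text
pos [0.5221 0.0019 0.1256] beta 1.3155 tilt [-0.0001 -0.0004 -1.    ] turn z -0.0005 shift cm [0.0753 0.1048 3.254 ] F [ 0.1981 -0.4712 -0.7921] open 0.481 t 14.98
```

Request:
apply_moves(
  motion=[
    [[0.08, 0.1, 1.2], [0, 0, 0], 0],
    [[0, 0, 1.1], [0, 0, 0], 0],
    [[0, 0, 0.6], [0, 0, 0], 0],
    [[0, 0, 0.3], [0, 0, 0], 0],
    [[0, 0, 0], [0, 0, 0], 0],
    [[0, 0, 0], [0, 0, 0], 0],
  ],
)

```text
clock: 15.48
ee_pos: [0.523, 0.0034, 0.0931]
tcp_rot: [-2.485, -1.922, 0.001]
contact_force: [-0.6, -0.6, -1.2]
opening: 0.48
grip_force: 26.1
```

Run:
```python
from h import *
go(.5233,.0024,.0911,1.316)
```

```text
pos [0.523  0.0034 0.0931] beta 1.3165 tilt [-0.0008  0.0001 -1.    ] turn z 0.0005 shift cm [-0.0911  0.0508  0.2019] F [-0.572  -0.5708 -1.1528] open 0.480 t 15.48
```

Request:
apply_moves(
  motion=[
    [[-0.06, 0.03, 0.1], [0, 0, 0], 0],
    [[0, 0, 0.05], [0, 0, 0], 0],
    [[0, 0, 0.05], [0, 0, 0], 0],
    [[0, 0, 0], [0, 0, 0], 0],
  ],
)

```text
clock: 15.82
ee_pos: [0.5234, 0.0029, 0.0917]
tcp_rot: [2.485, 1.922, 0.0]
contact_force: [0.9, 0.4, -1.1]
opening: 0.483
grip_force: 26.1
```

Not in contact yet, so 1 mm more.

Request:
apply_moves(
  motion=[
    [[0, 0, 0.05], [0, 0, 0], 0],
    [[0, 0, 0.05], [0, 0, 0], 0],
    [[0, 0, 0], [0, 0, 0], 0],
  ],
)

```text
clock: 16.07
ee_pos: [0.5235, 0.0029, 0.0915]
tcp_rot: [2.485, 1.922, 0.0]
contact_force: [-1.8, -0.2, 4.8]
opening: 0.484
grip_force: 26.6
```

Contact (4.8 N). I'll release slowly, lift, move away and look.

Request:
apply_moves(
  motion=[
    [[0, 0, -0.05], [0, 0, 0], 0],
    [[0, 0, 0], [0, 0, 0], 53],
    [[0, 0, 0], [0, 0, 0], 58],
    [[0, 0, 0], [0, 0, 0], 66],
    [[0, 0, 0], [0, 0, 0], 80],
    [[0, 0, -1], [0, 0, 0], 85],
    [[0, 0, -2.5], [0, 0, 0], 85],
    [[0, 0, -3.5], [0, 0, 0], 85],
    [[-1.5, 0, -1], [0, 0, 0], 85],
    [[-3.3, 0, 0], [0, 0, 0], 85],
    [[-3.3, 0, 0], [0, 0, 0], 85],
    [[-3.3, 0, 0], [0, 0, 0], 85],
    [[-3.3, 0, 0], [0, 0, 0], 85],
    [[-3.3, 0, 0], [0, 0, 0], 85],
    [[-3.3, 0, 0], [0, 0, 0], 85],
    [[-1.5, 0, 0], [0, 0, 0], 85],
    [[0, 0, 0], [0, 0, 0], 85],
    [[0, 0, 0], [0, 0, 0], 85],
  ],
)

```text
clock: 17.57
ee_pos: [0.466, -0.2185, 0.1718]
tcp_rot: [2.487, 1.919, 0.001]
contact_force: [0.6, 1.1, -0.3]
opening: 0.855
grip_force: 0.0
```

Run:
```python
from h import *
from m import overlay
I={n:r.capture(n) for n in CI}
for n in CI: cv2.imwrite(f"pics/{n}3.png",I[n])
B=[.5205,.0035,-.258,0.];L=[.5234,.0029,-.255]
LM=lambda p:[place(box(-.028,.028,-.042,.042,.036,.064),*p[:3])]
SM=lambda p:[place(box(-.021,.021,-.030,.030,.064,.088),*p[:3])]
D=[(slideM,B),(LM,L),(SM,L)]
overlay(I,D,{n:[tuple(int(v) for v in proj(n,np.array([[*B[:2],.05]]))[0])] for n in CI},"pics/ov3.png")
a=cv2.imread("pics/ov3.png");a=np.hstack([a[:264],a[264:]])
b=np.hstack([cv2.resize(I[n][s],(264,264),interpolation=cv2.INTER_CUBIC) for n,s in(("scene",np.s_[165:247,195:277]),("top",np.s_[125:207,228:310]))])
cv2.imwrite("pics/ov3.png",cv2.resize(np.vstack([a,b]),None,fx=1.1,fy=1.1))
# do bystanders stand still?
I0={n:cv2.imread(f"pics/{n}0.png") for n in CI}
for nm,X in(("beaker",[.417,.0905,.03]),("timer",[.405,-.027,.01]),("tape",[.633,-.1765,.01])):
    for n in CI:
        u,v=proj(n,np.array([X]))[0].astype(int);s=np.s_[v-16:v+16,u-16:u+16]
        print(nm,n,cv2.absdiff(I[n][s],I0[n][s]).mean().round(1),cv2.phaseCorrelate(*[cv2.cvtColor(J[n][s],6).astype(np.float32) for J in(I0,I)]))
```

```text
beaker scene 1.3 ((-0.008998577893695625, 0.0500724084749109), 0.981592352502048)
beaker top 7.1 ((0.07596492519060938, -0.13046691964821022), 0.9624380944296718)
timer scene 1.1 ((-0.039299063123451106, 0.021295131548171753), 1.0254789218306541)
timer top 9.0 ((0.03893698728968076, 0.04344996758554309), 1.0460459417663515)
tape scene 1.1 ((0.07132157292785557, 0.026279926885699467), 0.9849342072848231)
tape top 8.1 ((0.21321924546387905, -0.1205646207220461), 0.9453802425414324)
```

View pics/ov3.png

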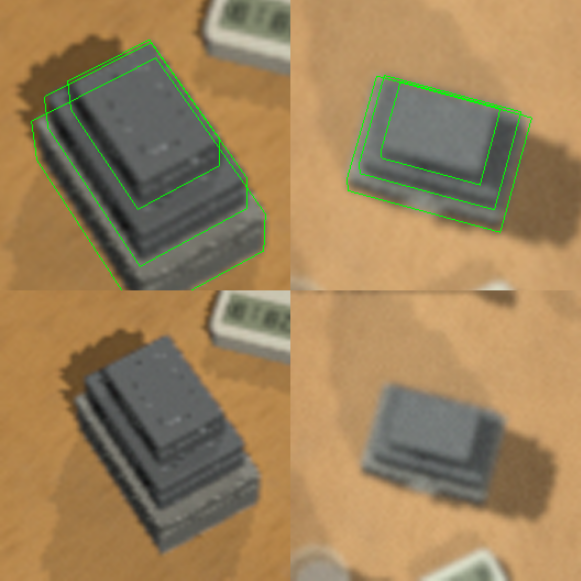

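The stack matches the expected outline in both views. The bystanders haven't moved and the gripper is clear, so I'm handing in.

```bash
python3 -c "
from station import r
print(r.close_job())"
```

```text
the job is handed in; nothing more can be done
None
```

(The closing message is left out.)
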